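# Square up the side fence of the tile-cutting board

### The job

The side fence of the tile-cutting board has slipped out of true. Clear the lump of clay out of the corner of the board into the scrap bowl, then lay the wooden set square flat on the board and press its right-angled corner home into the corner of the two fences until it lies flush along both, with the side fence brought back square. Finish still gripping the set square and pressing it firmly against both fences, so that a classmate can tighten its wing nuts; leave the ring cutter, the stamp and the slip jar where they are.

Things in the scene. Friction and masses are not known exactly. Their poses are not given: they have to be found in the camera images.
- tile_board: Tile-cutting board of plywood, 300 x 300 mm, fixed to the table, its top 18 mm above the table. Origin: centre of its underside; x and y run along its edges. On it stand two wooden fences, which meet at its far left corner (towards its +x and +y).
- board_corner (a point): Inside corner of the fences, at the height of the board's top: where the inner faces of back fence and squared side fence meet; (115, 110, 18) mm in the board's frame, with its axes. The back fence's inner face runs from it along -y, the squared side fence's along -x.
- back_fence: Fixed wooden fence along the board's far (+x) edge, 22 mm thick, 294 mm long, 22 mm high above the board. Origin: centre of its underside; its inner face lies 11 mm towards -x from there. Fences and set square are waxed wood, friction about 0.3 on each other.
- side_fence_bolt (a point): The bolt of the side fence: a wooden fence at the board's left (+y), 230 long, 26 thick, 22 mm high above the board, with two wing nuts 14 mm higher. It turns on an upright bolt 55 mm from the back fence's inner face; that end is 6 mm clear of the back fence, the other swings. Origin: on the bolt's axis at the board's top; x runs along it to the corner; inner face 13 mm towards its -y.
- side_fence (a joint): Angle of the side fence about its bolt, rad: 0 is square to the back fence; positive when its free end leans in over the board (it starts at about 0.06 to 0.16). Range -0.12 to 0.2. It stays where it is left; turning it takes about 0.12 N m.
- set_square: Flat wooden right-angled triangle, 14 mm thick, 0.12 to 0.24 kg, flat on the table at the right. Origin: its right-angled corner, underside; its legs run 200 mm along its own -x and -y. Pressed home, it has the board's axes and its origin is at board_corner. A slot 38 x 100 mm along the long side leaves a bar 28 mm wide; the rest is solid.
- set_square_grip (a point): Centre of the long-side bar of the set square, at mid-thickness: (-94, -94, 7) mm in its frame. The bar's 28 mm width lies along the set square's diagonal (1, 1): it can be gripped from above, one finger in the slot, one outside.
- clay_lump: Roundish lump of clay, 35 mm across, 32 mm high, about 24 g, lying on the board in the corner, its middle 45 to 60 mm from either fence. Origin: at its underside as it lies.
- scrap_bowl: White plastic bowl for clay scraps, round, 140 mm across the rim, 55 mm high, loose on the table at the left, 0.25 kg. Origin: centre of its underside.
- ring_cutter: Tin ring cutter, 70 mm across, 24 mm high, on the table right of the board. A bystander. Origin: centre of its underside.
- stamp: Small wooden pattern stamp with a knob, 34 x 34 x 58 mm, on the table right of the board. A bystander. Origin: centre of its underside.
- slip_jar: Glass jar with a pale yellow lid, 80 mm across, 136 mm high, on the table left of the board. A bystander. Origin: centre of its underside.

How it is judged (in metres and radians):
On the way, in this order (a step that is already met when the one before it is completed fails the run):
1. the lump of clay lies in the scrap bowl, let go (horizontal distance between clay_lump and scrap_bowl below 0.05 m and height (world z) of clay_lump below 0.05 m and contact force between the fingers and clay_lump below 0.05 N), for 0.2 s.
2. the gripped set square touches both fences in the corner (contact force between the fingers and set_square above 1 N and contact force between set_square and back_fence above 0.5 N and contact force between set_square and side_fence above 0.5 N and horizontal distance between set_square and board_corner below 0.012 m), for 0.1 s.
At the end, for the whole second after the job is handed in: Gripper still holds the set square flat on the board (within 4 mm), its corner within 4 mm of the inside corner, edges within 0.015 rad of the board's, pressing each fence with over 1 N; side fence within 0.015 rad of square; clay lump in the upright bowl (value of joint side_fence between -0.015 and 0.015 rad and horizontal distance between set_square and board_corner below 0.004 m and z of set_square in the frame of board_corner below 0.004 m and z of set_square_grip in the frame of board_corner below 0.012 m and angle between the x axis of set_square and the x axis of tile_board, either way round below 0.015 rad and contact force between set_square and back_fence above 1 N and contact force between set_square and side_fence above 1 N and contact force between the fingers and set_square above 2 N and linear speed of set_square below 0.02 m/s and horizontal distance between clay_lump and scrap_bowl below 0.05 m and height (world z) of clay_lump below 0.05 m and angle between scrap_bowl's own z axis and vertical below 0.2 rad); the arm keeps its last pose, push and grip.
It fails at once if the ring cutter, the stamp or the slip jar is moved by more than 20 mm (distance of any of ring_cutter, stamp, slip_jar from where it was at the start of the episode above 0.02 m).
It also fails if it takes over 54 s, if anything falls off the work surface, if the arm or the gripper's body presses on something with over 40 N, if the wrist force passes 120 N, or if a joint passes its speed limit or range.

### The arm

A 6-joint arm with a two-finger parallel gripper is mounted at the origin on a cart in front of the work surface, level with it; the furniture and walls round the work are solid. World frame = base frame: x ahead of the robot, y to its left, z up, the work surface at z = 0. Lengths are in m, angles in degrees, forces in N, time in s.
With the tool pointing down it reaches from about 0.375 to 0.9 m from the base axis. Payload 3.1 kg.
Tool frame: the origin (TCP) lies on the centre line of the jaws, within the pads' length; the fingertips stand 25 mm ahead of it and the grasp point (between the pads) lies 6 mm ahead of it; z points along the fingers, y is the line along which they close (so a half turn about z gives the same grasp; the last joint's range is limited). The gripper opens to 87 mm and grips with 3 to 60 N. Pads are 19 mm wide; open, the fingers measure 117 mm over their backs; the gripper's body (75 mm by 190 mm) begins 51 mm behind the grasp point.
Start: joints at [-75.888, 30.224, 82.088, -0, 67.689, -10.227], TCP at [0.258, -0.569, 0.248] pointing down, gripper open.
Joint ranges: [-176.69, 176.69], [-43.24, 126.21], [12.49, 139.97], [-82, 262], [0, 151.66], [-163.58, 163.58]. Speed limits (degrees/s): [159.86, 159.86, 180, 180, 180, 180].

### API

Orientations are given as a 3x3 rotation matrix whose columns are the frame's x, y, z axes.
In Python, from rig import read_state, capture, camera_params, hand_in gives the robot as it stands.
- The arm moves only by the tool apply_moves, never from a script. Its argument "rows" is a list of rows, each an object of numbers: "x", "y", "z": the shift along the tool's x, y, z in mm; "rx", "ry", "rz": the turn, a rotation vector about the tool's x, y, z in units of 6 degrees (1.0 is 6 degrees); "claw": the closure in counts, from 0 (fully open) to 255 (shut). A call has 1 to 10 rows; each row is the pose to reach, as a shift and turn from the pose commanded when the call began, along the tool's axes at that moment; what a row does not reach only later rows make up. A row lasts 1/8 s, in which the tool goes at most 62.5 mm and 10.7 degrees, less where a joint would pass 70% of its speed; a pose out of reach is approached as far as the arm can. A call with a gripper value outside its range is refused whole. The fingers move at their own pace and stop on an object; the grip force is fixed at half the most. Time passes only in rows, so rows that repeat a pose let the fingers close. It gives the time, the measured TCP pose, the force, the opening and the grip force at its end, in the units of the state.
- read_state(): the state, without advancing time (a new reading comes with each control period).
- capture(name): name is "scene" or "top" or "wrist"; returns (picture, depth): 420x560x3 uint8, red, green, blue; 420x560 float32, m along the optical axis (not along the pixel's ray), 0 where there is no reading.
- camera_params(name): a dict with "fx", "fy", "cx", "cy" (pixels), "D" ([k1, k2, p1, p2, k3] as OpenCV has them; the pictures are not rectified), "xyz" and "orientation" of the camera in the world. Camera axes: x right, y up, looking along -z (the intrinsics and any distortion apply to the point x, -y, -z); pixel columns grow to the right and rows downward; lengths in m; the calibration is good to about 2 mm. A picture is of the moment at which its call begins: read the wrist's pose just before it. camera_params takes no time and is no camera call; for the wrist camera it gives the pose at the moment of the call.
- hand_in(): hands the job in; it is judged then, once.
The state is a dict: "time_s": time; "joint_positions": joint angles; "qvel": joint speeds; "tau": joint torques, N m; "position": TCP position; "tcp_rot": TCP orientation; "force": force on the tool from outside, world axes, zero at the start; "moment": the same for the moment, N m; "opening": opening from 0.0 (shut) to 1.0 (fully open); "grasp_force": force on a finger pad.
Only numpy, scipy, OpenCV 4.12 (cv2) and the standard library are available. Lean on these libraries where they do the work, as an engineer would, in place of code of your own. Each camera call takes 0.05 s, during which the arm holds its last target. There are 200 camera calls.

## Working session

There is one attempt and no reset: what is moved stays moved. The work goes in short steps, Python scripts to look and compute and a tool call to move; the robot and the scene stay as the last step left them, time stands still between calls to the robot, and variables do not carry over. Pictures are saved under pics/ and viewed, at most 10 in all, crops included, and the job is handed in when it is done.

Besides the shell and the picture viewer there is one more tool, called after "Emit:" by a JSON object that holds its "name" and its "arguments", one argument or row to a line. apply_moves: Moves the arm, as the interface text tells. Its arguments: {"type":"object","properties":{"rows":{"type":"array"}},"required":["rows"]}

```bash
mkdir -p pics; cat > h.py <<'E'
import numpy as np, cv2
from rig import *
def grab(n):
    P=camera_params(n); im,d=capture(n); return im,d,P
def cloud(d,P):
    h,w=d.shape; u,v=np.meshgrid(np.arange(w),np.arange(h))
    K=np.array([[P['fx'],0,P['cx']],[0,P['fy'],P['cy']],[0,0,1.]])
    p=cv2.undistortPoints(np.stack([u,v],-1).reshape(-1,1,2).astype(np.float64),K,np.array(P['D'],float)).reshape(h,w,2)
    c=np.stack([p[...,0]*d,-p[...,1]*d,-d],-1)
    W=c@np.array(P['orientation']).T+np.array(P['xyz']); W[d==0]=np.nan
    return W
def rays(px,P,z):
    K=np.array([[P['fx'],0,P['cx']],[0,P['fy'],P['cy']],[0,0,1.]])
    p=cv2.undistortPoints(np.array(px,float).reshape(-1,1,2),K,np.array(P['D'],float)).reshape(-1,2)
    r=np.c_[p[:,0],-p[:,1],-np.ones(len(p))]@np.array(P['orientation']).T
    o=np.array(P['xyz']); return o+r*((z-o[2])/r[:,2])[:,None]
E
python3 - <<'E'
from h import *
np.set_printoptions(precision=4,suppress=True)
for n in ['top','scene']:
    im,d,P=grab(n); cv2.imwrite(f'pics/{n}0.png',im[...,::-1]); np.savez(n+'0.npz',im=im,d=d,W=cloud(d,P)); print(n,P['xyz'],np.array(P['orientation']),P['fx'],P['D'],(d>0).mean())
s=read_state();print(s)
E
```

```text
top [ 0.4375 -0.027   1.7255] [[-0.026   0.996  -0.0858]
 [-0.9997 -0.0261  0.0001]
 [-0.0022  0.0858  0.9963]] 471.1902464986253 [-0.02  0.    0.    0.    0.  ] 0.9961522108843538
scene [ 0.0436 -0.8752  0.6092] [[ 0.8444  0.2427 -0.4777]
 [-0.5356  0.4058 -0.7406]
 [ 0.0141  0.8811  0.4727]] 399.4747028613222 [-0.001  0.     0.     0.     0.   ] 0.995578231292517
{'time_s': 0.1, 'joint_positions': array([-75.8899,  30.2723,  82.1498,  -0.0011,  67.6887, -10.2257]), 'qvel': array([ 0.029 , -0.0308, -0.1115, -0.0081,  0.0038, -0.0909]), 'tau': array([ -0.0007, -44.0988, -17.715 ,   0.0636,   0.0535,  -0.    ]), 'position': array([ 0.2574, -0.5688,  0.2467]), 'tcp_rot': array([[ 0.9111,  0.4121, -0.0005],
       [ 0.4121, -0.9111,  0.0019],
       [ 0.0003, -0.0019, -1.    ]]), 'force': array([ 0.0383,  0.642 , -0.4884]), 'moment': array([-0.0707, -0.0712,  0.0531]), 'grasp_force': 0.0, 'opening': 0.9997414827186999}
```

View pics/top0.png

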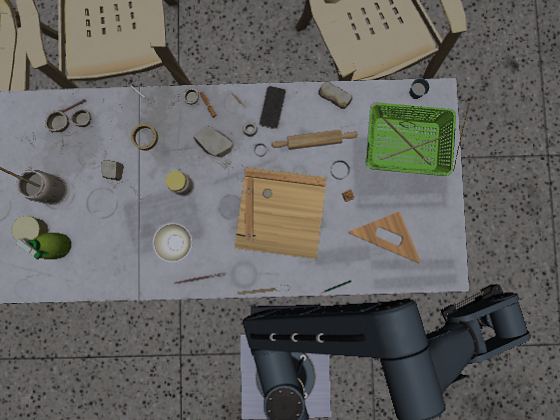

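View pics/scene0.png

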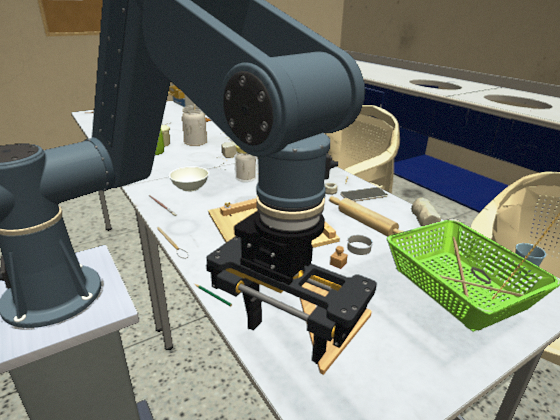

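The top view shows the bowl at (173,242), the clay at (267,193) and the board around (281,213). The set square's corners are at (349,232), (405,211, the right angle) and (420,263). The jar is at (178,182), the ring at (340,170) and the stamp at (348,196).

```bash
python3 - <<'E'
from h import *
np.set_printoptions(precision=4,suppress=True)
z=np.load('top0.npz'); im,d,W=z['im'],z['d'],z['W']
print('table z',np.nanmedian(W[270:285,200:330,2]), 'board z',np.nanmedian(W[215:245,270:305,2]))
def c(name,r0,r1,c0,c1,lo,hi):
    S=W[r0:r1,c0:c1]; m=(S[...,2]>lo)&(S[...,2]<hi); p=S[m]; print(name,m.sum(),p.mean(0) if len(p) else '', np.ptp(p,0)); return p
p=c('bowl',215,270,145,200,.04,.07); print(cv2.minEnclosingCircle((p[:,:2]*1000).astype(np.float32)))
p=c('clay',182,203,255,282,.03,.06)
P=camera_params('top')
hsv=cv2.cvtColor(im,cv2.COLOR_RGB2HSV)
def wood(r0,r1,c0,c1):
    m=np.zeros(im.shape[:2],np.uint8); m[r0:r1,c0:c1]=((hsv[r0:r1,c0:c1,1]>70)&(hsv[r0:r1,c0:c1,2]>60))*255; return m
m=wood(200,275,342,430); cs,_=cv2.findContours(m,cv2.RETR_EXTERNAL,cv2.CHAIN_APPROX_NONE); k=max(cs,key=cv2.contourArea)
a,t=cv2.minEnclosingTriangle(k.astype(np.float32)); T=rays(t.reshape(-1,2),P,.014); print('tri',cv2.contourArea(k),T)
for i in range(3): print(np.linalg.norm(T[i]-T[(i+1)%3]))
m=wood(160,268,225,332); cs,_=cv2.findContours(m,cv2.RETR_EXTERNAL,cv2.CHAIN_APPROX_NONE); k=max(cs,key=cv2.contourArea)
r=cv2.minAreaRect(k); B=rays(cv2.boxPoints(r),P,.018); print('board',r,B,B.mean(0))
p=c('fences',160,268,225,332,.034,.06)
p=c('jar',165,200,160,195,.1,.2)
p=c('ring',158,182,328,352,.01,.04); p=c('stamp',188,203,340,357,.02,.09)
# wing nuts etc
c('wn',160,268,225,260,.045,.08)
E
```

```text
table z -0.000259632081138772 board z 0.017636324907637446
bowl 297 [0.4865 0.397  0.0503] [0.139  0.1376 0.0249]
((484.81793212890625, 386.33673095703125), 70.2954330444336)
clay 67 [0.6534 0.0491 0.0435] [0.0308 0.0295 0.0248]
tri 1526.0 [[ 0.5788 -0.4324  0.014 ]
 [ 0.5074 -0.2381  0.014 ]
 [ 0.3844 -0.5044  0.014 ]]
0.20699246567122498
0.29337483822159294
0.20740889253328673
board ((280.18463134765625, 212.5230712890625), (82.11099243164062, 81.61485290527344), 7.125016689300537) [[ 0.4601  0.17    0.018 ]
 [ 0.7555  0.128   0.018 ]
 [ 0.7099 -0.1696  0.018 ]
 [ 0.4158 -0.1233  0.018 ]] [0.5853 0.0013 0.018 ]
fences 923 [0.6549 0.044  0.0407] [0.2577 0.2897 0.023 ]
jar 367 [0.6917 0.351  0.1314] [0.0704 0.0697 0.0431]
ring 62 [ 0.7412 -0.2224  0.0216] [0.0687 0.0784 0.0219]
stamp 88 [ 0.6391 -0.244   0.0343] [0.0393 0.0409 0.039 ]
wn 76 [0.5997 0.1144 0.048 ] [0.2487 0.0477 0.0162]
```

```bash
cat >> h.py <<'E'
def plan(x,y,z,yaw):
    s=read_state(); R=np.array(s['tcp_rot']); p=np.array(s['position'])
    sh=R.T@(np.array([x,y,z])-p)*1000
    a=np.radians(yaw); c,n=np.cos(a),np.sin(a)
    T=np.array([[c,n,0],[n,-c,0],[0,0,-1.]])
    rv=np.degrees(cv2.Rodrigues(R.T@T)[0].ravel())/6
    print('t',round(s['time_s'],2),'shift',sh.round(1),'turn',rv.round(2),'yaw',np.degrees(np.arctan2(R[1,0],R[0,0])).round(2))
E
python3 - <<'E'
from h import *
P=camera_params('wrist'); s=read_state(); R=np.array(s['tcp_rot'])
print((R.T@(np.array(P['xyz'])-s['position'])).round(4)); print((R.T@np.array(P['orientation'])).round(3),P['fx'])
plan(.62,.02,.28,36.5)
E
```

```text
[ 0.0825  0.0003 -0.1374]
[[-0.     0.954  0.3  ]
 [ 1.     0.    -0.   ]
 [-0.     0.3   -0.954]] 351.48101478107856
t 0.1 shift [ 573.  -387.2  -32.4] turn [-0.02 -0.01 -2.03] yaw 24.34
```

Emit:
{"name": "apply_moves", "arguments": {
  "rows": [
    {"x": 573, "y": -387, "z": -32, "rz": -2.03, "claw": 100},
    {"x": 573, "y": -387, "z": -32, "rz": -2.03, "claw": 100},
    {"x": 573, "y": -387, "z": -32, "rz": -2.03, "claw": 100},
    {"x": 573, "y": -387, "z": -32, "rz": -2.03, "claw": 100},
    {"x": 573, "y": -387, "z": -32, "rz": -2.03, "claw": 100},
    {"x": 573, "y": -387, "z": -32, "rz": -2.03, "claw": 100},
    {"x": 573, "y": -387, "z": -32, "rz": -2.03, "claw": 100},
    {"x": 573, "y": -387, "z": -32, "rz": -2.03, "claw": 100},
    {"x": 573, "y": -387, "z": -32, "rz": -2.03, "claw": 100},
    {"x": 573, "y": -387, "z": -32, "rz": -2.03, "claw": 100}
  ]
}}

```text
validation failed for argument at $.ro...
```

Emit:
{"name": "apply_moves", "arguments": {
  "rows": [
    {"claw": 100},
    {"claw": 100}
  ]
}}

```text
validation failed for argument at $.ro...
```

Emit:
{"name": "apply_moves", "arguments": {
  "rows": [
    {"x": 57, "y": -39, "z": -32, "rx": 0, "ry": 0, "rz": -2.03, "claw": 100}
  ]
}}

```text
time_s: 0.22
position: [0.2854, -0.5222, 0.2713]
tcp_rot: [[0.818, 0.575, -0.002], [0.575, -0.818, 0.003], [0.001, -0.004, -1.0]]
force: [0.8, 0.9, 0.3]
opening: 0.948
grasp_force: 0.0
```

```bash
python3 -c "
from h import *
plan(.62,.02,.28,36.5)"
```

```text
t 0.23 shift [ 585.5 -251.2   -7.5] turn [-0.03 -0.01 -0.23] yaw 35.1
```

Emit:
{"name": "apply_moves", "arguments": {
  "rows": [
    {"x": 585, "y": -251, "z": -7, "rx": 0, "ry": 0, "rz": -0.23, "claw": 100},
    {"x": 585, "y": -251, "z": -7, "rx": 0, "ry": 0, "rz": -0.23, "claw": 100},
    {"x": 585, "y": -251, "z": -7, "rx": 0, "ry": 0, "rz": -0.23, "claw": 100},
    {"x": 585, "y": -251, "z": -7, "rx": 0, "ry": 0, "rz": -0.23, "claw": 100},
    {"x": 585, "y": -251, "z": -7, "rx": 0, "ry": 0, "rz": -0.23, "claw": 100},
    {"x": 585, "y": -251, "z": -7, "rx": 0, "ry": 0, "rz": -0.23, "claw": 100},
    {"x": 585, "y": -251, "z": -7, "rx": 0, "ry": 0, "rz": -0.23, "claw": 100},
    {"x": 585, "y": -251, "z": -7, "rx": 0, "ry": 0, "rz": -0.23, "claw": 100},
    {"x": 585, "y": -251, "z": -7, "rx": 0, "ry": 0, "rz": -0.23, "claw": 100},
    {"x": 585, "y": -251, "z": -7, "rx": 0, "ry": 0, "rz": -0.23, "claw": 100}
  ]
}}

```text
time_s: 1.48
position: [0.616, 0.0127, 0.2803]
tcp_rot: [[0.804, 0.594, -0.001], [0.594, -0.804, -0.0], [-0.001, -0.0, -1.0]]
force: [0.4, -0.3, -0.0]
opening: 0.607
grasp_force: 0.0
```

Emit:
{"name": "apply_moves", "arguments": {
  "rows": [
    {"x": 0, "y": 0, "z": 0, "rx": 0, "ry": 0, "rz": 0, "claw": 100},
    {"x": 0, "y": 0, "z": 0, "rx": 0, "ry": 0, "rz": 0, "claw": 100}
  ]
}}

```text
time_s: 1.72
position: [0.6147, 0.0108, 0.28]
tcp_rot: [[0.804, 0.595, -0.002], [0.595, -0.804, -0.0], [-0.002, -0.001, -1.0]]
force: [0.2, 0.5, -0.9]
opening: 0.607
grasp_force: 0.0
```

```bash
python3 - <<'E'
from h import *
s=read_state();print(s['time_s'],s['position'],s['opening'],s['force'])
im,d,P=grab('wrist'); cv2.imwrite('pics/w1.png',im[...,::-1]); import json; np.savez('w1.npz',im=im,d=d,W=cloud(d,P)); json.dump({k:np.array(v).tolist() for k,v in P.items()},open('w1.json','w'))
im,d,P=grab('top'); np.savez('top1.npz',im=im,d=d,W=cloud(d,P))
E
```

```text
1.725 [0.61468013 0.01078648 0.27999887] 0.6073208005978104 [ 0.16123707  0.46005865 -0.90284058]
```

View pics/w1.png

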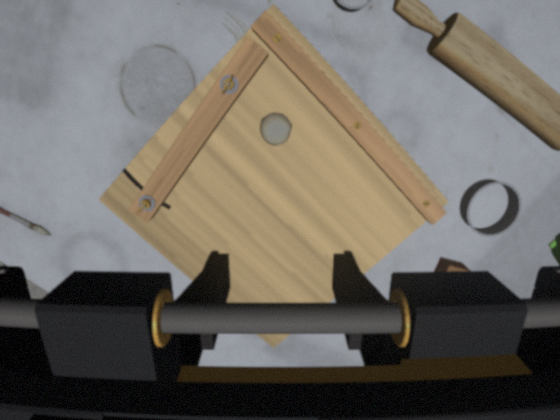

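The wrist view shows the clay at (276,129) and the back fence running from (272,8) to (440,210). The side fence leans in, with its wing nuts at (229,84) and (147,203).

```bash
python3 - <<'E'
from h import *
np.set_printoptions(precision=4,suppress=True)
z=np.load('w1.npz'); W=z['W']; d=z['d']
S=W[:250]; ok=np.isfinite(S[...,2])
print('board z',np.nanmedian(S[150:220,200:300,2]),'table',np.nanmedian(S[20:80,20:120,2]))
m=(ok&(S[...,2]>.033)&(S[...,2]<.047)).astype(np.uint8)
m[:, :][:, 500:]=0
n,l,st,ce=cv2.connectedComponentsWithStats(m)
for i in range(1,n):
    if st[i,4]<100: continue
    p=S[l==i]; r=cv2.minAreaRect((p[:,:2]*1000).astype(np.float32)); b=cv2.boxPoints(r)
    print(st[i],p.mean(0),'rect',np.round(r[0],1),np.round(r[1],1),round(r[2],2)); print(b.round(1).tolist())
c=S[100:160,250:305]; k=c[(c[...,2]>.026)]; print('clay',k.mean(0),np.ptp(k,0),cv2.minEnclosingCircle((k[:,:2]*1000).astype(np.float32)))
bm=ok&(S[...,2]>.012)&(S[...,2]<.024); p=S[bm]; 
E
```

```text
board z 0.01832699367620444 table -6.683777658084145e-05
[399   0  38  26 502] [0.8351 0.003  0.0351] rect [836.3   1.9] [17.4 45.2] 6.35
[[825.0999755859375, 23.399999618530273], [830.0999755859375, -21.5], [847.4000244140625, -19.600000381469727], [842.4000244140625, 25.299999237060547]]
[ 251   10  196  214 5850] [ 0.7108 -0.0074  0.0401] rect [709.3 -18.7] [293.9  23. ] 81.09
[[675.0999755859375, -162.10000610351562], [697.9000244140625, -165.6999969482422], [743.4000244140625, 124.5999984741211], [720.7000122070312, 128.1999969482422]]
[ 433   13   67   88 1882] [ 0.8339 -0.0676  0.0416] rect [843.3 -78.2] [45.9 95. ] 5.72
[[815.7000122070312, -33.20000076293945], [825.2000122070312, -127.69999694824219], [870.9000244140625, -123.0999984741211], [861.4000244140625, -28.600000381469727]]
[ 130   37  138  185 5135] [0.6065 0.1136 0.0401] rect [597.4 114.4] [ 27.4 230.2] 88.48
[[481.8999938964844, 103.69999694824219], [712.0999755859375, 97.5999984741211], [712.7999877929688, 125.0], [482.6000061035156, 131.10000610351562]]
[259 112  33  34 554] [0.6546 0.0484 0.0421] rect [654.8  47.7] [34.1 33.1] 67.97
[[633.0999755859375, 38.099998474121094], [663.7999877929688, 25.700000762939453], [676.5999755859375, 57.29999923706055], [645.9000244140625, 69.69999694824219]]
clay [0.6552 0.0482 0.0441] [0.0342 0.0345 0.0211] ((654.234619140625, 47.7027587890625), 17.839200973510742)
```

```bash
python3 -c "
from h import *
plan(.6545,.048,.10,36.1)
plan(.6545,.048,.046,36.1)"
```

```text
t 1.82 shift [ 55.2  -7.2 180.3] turn [-0.01  0.01  0.05] yaw 36.37
t 1.82 shift [ 55.2  -7.1 234.3] turn [-0.01  0.01  0.05] yaw 36.37
```

Emit:
{"name": "apply_moves", "arguments": {
  "rows": [
    {"x": 55, "y": -7, "z": 60, "rx": 0, "ry": 0, "rz": 0.05, "claw": 100},
    {"x": 55, "y": -7, "z": 120, "rx": 0, "ry": 0, "rz": 0.05, "claw": 100},
    {"x": 55, "y": -7, "z": 180, "rx": 0, "ry": 0, "rz": 0.05, "claw": 100},
    {"x": 55, "y": -7, "z": 205, "rx": 0, "ry": 0, "rz": 0.05, "claw": 100},
    {"x": 55, "y": -7, "z": 222, "rx": 0, "ry": 0, "rz": 0.05, "claw": 100},
    {"x": 55, "y": -7, "z": 233, "rx": 0, "ry": 0, "rz": 0.05, "claw": 100},
    {"x": 55, "y": -7, "z": 233, "rx": 0, "ry": 0, "rz": 0.05, "claw": 100}
  ]
}}

```text
time_s: 2.7
position: [0.6559, 0.0485, 0.0483]
tcp_rot: [[0.808, 0.589, 0.001], [0.589, -0.808, -0.0], [0.001, 0.001, -1.0]]
force: [0.5, 0.3, -0.2]
opening: 0.609
grasp_force: 0.0
```

Emit:
{"name": "apply_moves", "arguments": {
  "rows": [
    {"x": 0, "y": 0, "z": 0, "rx": 0, "ry": 0, "rz": 0, "claw": 200},
    {"x": 0, "y": 0, "z": 0, "rx": 0, "ry": 0, "rz": 0, "claw": 200},
    {"x": 0, "y": 0, "z": 0, "rx": 0, "ry": 0, "rz": 0, "claw": 200},
    {"x": 0, "y": 0, "z": 0, "rx": 0, "ry": 0, "rz": 0, "claw": 200},
    {"x": 0, "y": 0, "z": 0, "rx": 0, "ry": 0, "rz": 0, "claw": 200},
    {"x": 0, "y": 0, "z": 0, "rx": 0, "ry": 0, "rz": 0, "claw": 200}
  ]
}}

```text
time_s: 3.45
position: [0.656, 0.0494, 0.0487]
tcp_rot: [[0.807, 0.59, 0.001], [0.59, -0.807, 0.0], [0.001, 0.001, -1.0]]
force: [-1.5, 2.0, 5.2]
opening: 0.362
grasp_force: 30.0
```

```bash
python3 -c "
from h import *
plan(.485,.387,.20,36.1)
plan(.485,.387,.06,36.1)"
```

```text
t 3.45 shift [  61.4 -373.4 -151.5] turn [ 0.01 -0.01  0.01] yaw 36.16
t 3.45 shift [  61.2 -373.5  -11.5] turn [ 0.01 -0.01  0.01] yaw 36.16
```

Emit:
{"name": "apply_moves", "arguments": {
  "rows": [
    {"x": 0, "y": 0, "z": -50, "rx": 0, "ry": 0, "rz": 0, "claw": 200},
    {"x": 0, "y": 0, "z": -110, "rx": 0, "ry": 0, "rz": 0, "claw": 200},
    {"x": 0, "y": 0, "z": -150, "rx": 0, "ry": 0, "rz": 0, "claw": 200},
    {"x": 61, "y": -373, "z": -150, "rx": 0, "ry": 0, "rz": 0, "claw": 200},
    {"x": 61, "y": -373, "z": -150, "rx": 0, "ry": 0, "rz": 0, "claw": 200},
    {"x": 61, "y": -373, "z": -150, "rx": 0, "ry": 0, "rz": 0, "claw": 200},
    {"x": 61, "y": -373, "z": -150, "rx": 0, "ry": 0, "rz": 0, "claw": 200},
    {"x": 61, "y": -373, "z": -150, "rx": 0, "ry": 0, "rz": 0, "claw": 200},
    {"x": 61, "y": -373, "z": -150, "rx": 0, "ry": 0, "rz": 0, "claw": 200},
    {"x": 61, "y": -373, "z": -150, "rx": 0, "ry": 0, "rz": 0, "claw": 200}
  ]
}}

```text
time_s: 4.7
position: [0.4816, 0.3898, 0.1973]
tcp_rot: [[0.804, 0.595, -0.001], [0.595, -0.804, 0.0], [-0.001, -0.001, -1.0]]
force: [0.1, -1.3, -0.9]
opening: 0.362
grasp_force: 30.0
```

Emit:
{"name": "apply_moves", "arguments": {
  "rows": [
    {"x": 0, "y": 0, "z": 40, "rx": 0, "ry": 0, "rz": 0, "claw": 200},
    {"x": 0, "y": 0, "z": 90, "rx": 0, "ry": 0, "rz": 0, "claw": 200},
    {"x": 0, "y": 0, "z": 120, "rx": 0, "ry": 0, "rz": 0, "claw": 200},
    {"x": 0, "y": 0, "z": 135, "rx": 0, "ry": 0, "rz": 0, "claw": 200},
    {"x": 0, "y": 0, "z": 135, "rx": 0, "ry": 0, "rz": 0, "claw": 200},
    {"x": 0, "y": 0, "z": 135, "rx": 0, "ry": 0, "rz": 0, "claw": 110},
    {"x": 0, "y": 0, "z": 135, "rx": 0, "ry": 0, "rz": 0, "claw": 110},
    {"x": 0, "y": 0, "z": 135, "rx": 0, "ry": 0, "rz": 0, "claw": 110},
    {"x": 0, "y": 0, "z": 135, "rx": 0, "ry": 0, "rz": 0, "claw": 110}
  ]
}}

```text
time_s: 5.82
position: [0.4848, 0.3864, 0.0633]
tcp_rot: [[0.807, 0.59, 0.001], [0.59, -0.807, 0.0], [0.001, 0.0, -1.0]]
force: [0.2, -0.3, -0.2]
opening: 0.563
grasp_force: 0.0
```

Emit:
{"name": "apply_moves", "arguments": {
  "rows": [
    {"x": 0, "y": 0, "z": -40, "rx": 0, "ry": 0, "rz": 0, "claw": 110},
    {"x": 0, "y": 0, "z": -100, "rx": 0, "ry": 0, "rz": 0, "claw": 110},
    {"x": 0, "y": 0, "z": -160, "rx": 0, "ry": 0, "rz": 0, "claw": 110},
    {"x": 0, "y": 0, "z": -200, "rx": 0, "ry": 0, "rz": 0, "claw": 110},
    {"x": 0, "y": 0, "z": -200, "rx": 0, "ry": 0, "rz": 0, "claw": 110}
  ]
}}

```text
time_s: 6.45
position: [0.4865, 0.3874, 0.2674]
tcp_rot: [[0.807, 0.59, 0.009], [0.59, -0.807, 0.005], [0.01, 0.001, -1.0]]
force: [0.4, 0.2, 1.0]
opening: 0.566
grasp_force: 0.0
```

```bash
python3 - <<'E'
from h import *
im,d,P=grab('wrist'); cv2.imwrite('pics/w2.png',im[...,::-1]); W=cloud(d,P)
plan(.46,-.30,.28,65)
E
```

```text
t 6.5 shift [-425.5  539.4  -16.7] turn [ 0.01 -0.04 -4.8 ] yaw 36.18
```

View pics/w2.png

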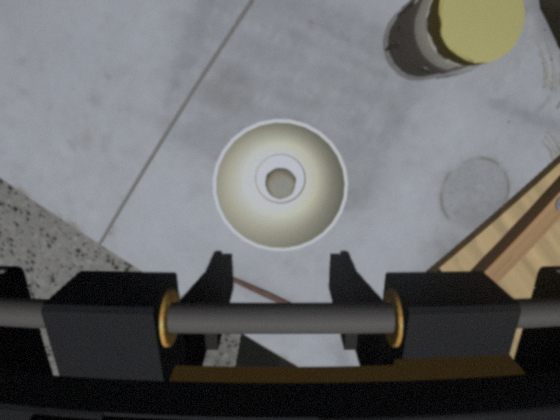

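The clay lies centred in the bowl at (281,182).

```bash
python3 -c "
from h import *
plan(.41,-.475,.27,65)"
```

```text
t 6.5 shift [-569.2  651.2   -7.2] turn [ 0.01 -0.04 -4.8 ] yaw 36.18
```

Emit:
{"name": "apply_moves", "arguments": {
  "rows": [
    {"x": -569, "y": 651, "z": -7, "rx": 0, "ry": 0, "rz": -4.8, "claw": 100},
    {"x": -569, "y": 651, "z": -7, "rx": 0, "ry": 0, "rz": -4.8, "claw": 100},
    {"x": -569, "y": 651, "z": -7, "rx": 0, "ry": 0, "rz": -4.8, "claw": 100},
    {"x": -569, "y": 651, "z": -7, "rx": 0, "ry": 0, "rz": -4.8, "claw": 100},
    {"x": -569, "y": 651, "z": -7, "rx": 0, "ry": 0, "rz": -4.8, "claw": 100},
    {"x": -569, "y": 651, "z": -7, "rx": 0, "ry": 0, "rz": -4.8, "claw": 100},
    {"x": -569, "y": 651, "z": -7, "rx": 0, "ry": 0, "rz": -4.8, "claw": 100},
    {"x": -569, "y": 651, "z": -7, "rx": 0, "ry": 0, "rz": -4.8, "claw": 100},
    {"x": -569, "y": 651, "z": -7, "rx": 0, "ry": 0, "rz": -4.8, "claw": 100},
    {"x": -569, "y": 651, "z": -7, "rx": 0, "ry": 0, "rz": -4.8, "claw": 100}
  ]
}}

```text
time_s: 7.75
position: [0.4293, -0.2334, 0.266]
tcp_rot: [[0.424, 0.906, -0.003], [0.906, -0.424, 0.003], [0.001, -0.004, -1.0]]
force: [0.5, -0.3, 0.7]
opening: 0.605
grasp_force: 0.0
```

```bash
python3 -c "
from h import *
plan(.41,-.475,.27,65)"
```

```text
t 7.75 shift [-227.    84.9   -4.6] turn [-0.03 -0.01 -0.01] yaw 64.94
```

Emit:
{"name": "apply_moves", "arguments": {
  "rows": [
    {"x": -220, "y": 84, "z": -4, "rx": 0, "ry": 0, "rz": 0, "claw": 100},
    {"x": -220, "y": 84, "z": -4, "rx": 0, "ry": 0, "rz": 0, "claw": 100},
    {"x": -220, "y": 84, "z": -4, "rx": 0, "ry": 0, "rz": 0, "claw": 100},
    {"x": -220, "y": 84, "z": -4, "rx": 0, "ry": 0, "rz": 0, "claw": 100},
    {"x": -220, "y": 84, "z": -4, "rx": 0, "ry": 0, "rz": 0, "claw": 100},
    {"x": -220, "y": 84, "z": -4, "rx": 0, "ry": 0, "rz": 0, "claw": 100}
  ]
}}

```text
time_s: 8.5
position: [0.4129, -0.4656, 0.2696]
tcp_rot: [[0.424, 0.906, -0.002], [0.906, -0.424, 0.005], [0.003, -0.004, -1.0]]
force: [0.1, 0.2, 0.6]
opening: 0.608
grasp_force: 0.0
```

```bash
python3 - <<'E'
from h import *
np.set_printoptions(precision=4,suppress=True)
im,d,P=grab('wrist'); cv2.imwrite('pics/w3.png',im[...,::-1]); W=cloud(d,P)
np.savez('w3.npz',im=im,d=d,W=W)
S=W[:250]; m=(np.isfinite(S[...,2])&(S[...,2]>.007)&(S[...,2]<.02)).astype(np.uint8)
n,l,st,ce=cv2.connectedComponentsWithStats(m); i=1+np.argmax(st[1:,4]); print(st[i],S[l==i].mean(0))
cs,_=cv2.findContours((l==i).astype(np.uint8),cv2.RETR_CCOMP,cv2.CHAIN_APPROX_NONE)
for k in cs:
    A=cv2.contourArea(k)
    if A<300: continue
    X=(rays(k.reshape(-1,2),P,.014)[:,:2]*1000).astype(np.float32)
    print(A,cv2.minAreaRect(X))
    if A>3000:
        a,t=cv2.minEnclosingTriangle(X); t=t.reshape(-1,2); print(t,[np.linalg.norm(t[j]-t[j-1]) for j in range(3)])
E
```

```text
[  271     0   136   213 14281] [ 0.4907 -0.4     0.0142]
17278.5 ((499.1774597167969, -426.9975891113281), (225.9814910888672, 144.73190307617188), 65.20259094238281)
[[ 506.833  -237.8859]
 [ 579.5139 -433.1331]
 [ 383.4501 -504.9425]] [np.float32(294.18118), np.float32(208.33629), np.float32(208.8003)]
3305.0 ((487.86834716796875, -391.4844665527344), (99.16368865966797, 39.63616180419922), 64.48040008544922)
[[ 535.841  -418.9375]
 [ 434.6299 -457.0021]
 [ 508.6794 -301.8907]] [np.float32(120.15694), np.float32(108.13229), np.float32(171.88033)]
```

View pics/w3.png

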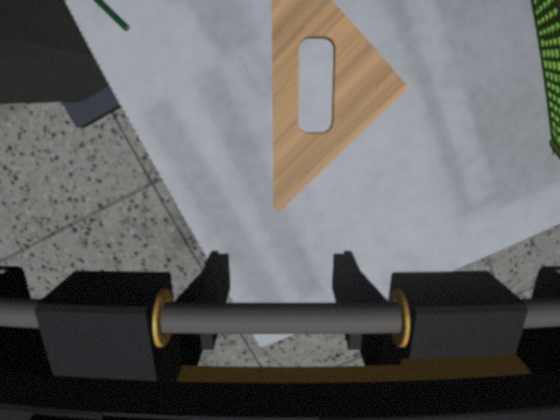

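The set square's right-angled corner is at (405,85) and the slot's centre at (316,85). The bar to its left is where I'll grip.

```bash
python3 -c "
from h import *
plan(.4588,-.3774,.08,65.25)"
```

```text
t 8.55 shift [ 98.3   4.8 190.3] turn [-0.03 -0.03 -0.04] yaw 64.99
```

Emit:
{"name": "apply_moves", "arguments": {
  "rows": [
    {"x": 50, "y": 5, "z": 30, "rx": 0, "ry": 0, "rz": -0.04, "claw": 110},
    {"x": 98, "y": 5, "z": 65, "rx": 0, "ry": 0, "rz": -0.04, "claw": 110},
    {"x": 98, "y": 5, "z": 125, "rx": 0, "ry": 0, "rz": -0.04, "claw": 110},
    {"x": 98, "y": 5, "z": 175, "rx": 0, "ry": 0, "rz": -0.04, "claw": 110},
    {"x": 98, "y": 5, "z": 190, "rx": 0, "ry": 0, "rz": -0.04, "claw": 110},
    {"x": 98, "y": 5, "z": 190, "rx": 0, "ry": 0, "rz": -0.04, "claw": 110},
    {"x": 98, "y": 5, "z": 190, "rx": 0, "ry": 0, "rz": -0.04, "claw": 110}
  ]
}}

```text
time_s: 9.43
position: [0.4608, -0.3814, 0.0838]
tcp_rot: [[0.419, 0.908, 0.003], [0.908, -0.419, -0.003], [-0.002, 0.004, -1.0]]
force: [-0.5, -0.4, -0.2]
opening: 0.57
grasp_force: 0.0
```

```bash
python3 -c "
from h import *
plan(.4588,-.3774,.027,65.25)"
```

```text
t 9.43 shift [ 2.9 -3.7 56.8] turn [ 0.03  0.02 -0.01] yaw 65.21
```

Emit:
{"name": "apply_moves", "arguments": {
  "rows": [
    {"x": 3, "y": -3.5, "z": 25, "rx": 0, "ry": 0, "rz": 0, "claw": 110},
    {"x": 3, "y": -3.5, "z": 45, "rx": 0, "ry": 0, "rz": 0, "claw": 110},
    {"x": 3, "y": -3.5, "z": 55, "rx": 0, "ry": 0, "rz": 0, "claw": 110},
    {"x": 3, "y": -3.5, "z": 56, "rx": 0, "ry": 0, "rz": 0, "claw": 110},
    {"x": 3, "y": -3.5, "z": 56, "rx": 0, "ry": 0, "rz": 0, "claw": 110}
  ]
}}

```text
time_s: 10.05
position: [0.4583, -0.3769, 0.0268]
tcp_rot: [[0.419, 0.908, 0.001], [0.908, -0.419, -0.002], [-0.001, 0.002, -1.0]]
force: [-0.4, 0.4, -1.7]
opening: 0.568
grasp_force: 0.0
```

```bash
python3 -c "
from h import *
plan(.4588,-.3774,.027,65.25); print(read_state()['force'])"
```

```text
t 10.05 shift [-0.2  0.6 -0.2] turn [ 0.02  0.01 -0.01] yaw 65.2
[-0.36300886  0.4133334  -1.68190276]
```

Emit:
{"name": "apply_moves", "arguments": {
  "rows": [
    {"x": 0, "y": 0, "z": 0, "rx": 0, "ry": 0, "rz": 0, "claw": 220},
    {"x": 0, "y": 0, "z": 0, "rx": 0, "ry": 0, "rz": 0, "claw": 220},
    {"x": 0, "y": 0, "z": 0, "rx": 0, "ry": 0, "rz": 0, "claw": 220},
    {"x": 0, "y": 0, "z": 0, "rx": 0, "ry": 0, "rz": 0, "claw": 220},
    {"x": 0, "y": 0, "z": 0, "rx": 0, "ry": 0, "rz": 0, "claw": 220},
    {"x": 0, "y": 0, "z": -30, "rx": 0, "ry": 0, "rz": 0, "claw": 220},
    {"x": 0, "y": 0, "z": -80, "rx": 0, "ry": 0, "rz": 0, "claw": 220},
    {"x": 0, "y": 0, "z": -120, "rx": 0, "ry": 0, "rz": 0, "claw": 220},
    {"x": 0, "y": 0, "z": -120, "rx": 0, "ry": 0, "rz": 0, "claw": 220}
  ]
}}

```text
time_s: 11.18
position: [0.4591, -0.3777, 0.1486]
tcp_rot: [[0.419, 0.908, 0.004], [0.908, -0.419, -0.005], [-0.003, 0.006, -1.0]]
force: [0.3, -0.2, -1.9]
opening: 0.321
grasp_force: 30.0
```

```bash
python3 - <<'E'
from h import *
al=-8.91; A=np.radians(al); ex=np.array([np.cos(A),np.sin(A)]); ey=np.array([-ex[1],ex[0]])
C=np.array([.7155,.0915]); 
G=C-.094*(ex+ey); print('final grip',G,'yaw',al+135)
pre=G-.045*(ex+ey)
print(pre)
plan(pre[0],pre[1],.15,al+135)
E
```

```text
final grip [0.60807533 0.0131933 ] yaw 126.09
[ 0.55664862 -0.02429395]
t 11.18 shift [361.7 -59.6  -2.7] turn [  0.04   0.05 -10.15] yaw 65.21
```

Emit:
{"name": "apply_moves", "arguments": {
  "rows": [
    {"x": 361, "y": -59, "z": -2, "rx": 0.04, "ry": 0.05, "rz": -10.15, "claw": 220},
    {"x": 361, "y": -59, "z": -2, "rx": 0.04, "ry": 0.05, "rz": -10.15, "claw": 220},
    {"x": 361, "y": -59, "z": -2, "rx": 0.04, "ry": 0.05, "rz": -10.15, "claw": 220},
    {"x": 361, "y": -59, "z": -2, "rx": 0.04, "ry": 0.05, "rz": -10.15, "claw": 220},
    {"x": 361, "y": -59, "z": -2, "rx": 0.04, "ry": 0.05, "rz": -10.15, "claw": 220},
    {"x": 361, "y": -59, "z": -2, "rx": 0.04, "ry": 0.05, "rz": -10.15, "claw": 220},
    {"x": 361, "y": -59, "z": -2, "rx": 0.04, "ry": 0.05, "rz": -10.15, "claw": 220},
    {"x": 361, "y": -59, "z": -2, "rx": 0.04, "ry": 0.05, "rz": -10.15, "claw": 220},
    {"x": 361, "y": -59, "z": -2, "rx": 0.04, "ry": 0.05, "rz": -10.15, "claw": 220},
    {"x": 361, "y": -59, "z": -2, "rx": 0.04, "ry": 0.05, "rz": -10.15, "claw": 220}
  ]
}}

```text
time_s: 12.42
position: [0.5554, -0.0251, 0.1475]
tcp_rot: [[-0.587, 0.809, -0.005], [0.809, 0.587, 0.005], [0.007, -0.001, -1.0]]
force: [0.1, 0.1, -1.1]
opening: 0.319
grasp_force: 30.0
```

```bash
python3 - <<'E'
from h import *
np.set_printoptions(precision=4,suppress=True)
plan(.5566,-.0243,.075,126.09)
# refine the square's pose in hand & fences
im,d,P=grab('wrist'); cv2.imwrite('pics/w4.png',im[...,::-1]); W=cloud(d,P); np.savez('w4.npz',im=im,d=d,W=W)
print(read_state()['position'])
E
```

```text
t 12.43 shift [-0.5  1.6 72.5] turn [-0.01 -0.06 -0.02] yaw 125.96
[ 0.5555 -0.025   0.1476]
```

View pics/w4.png

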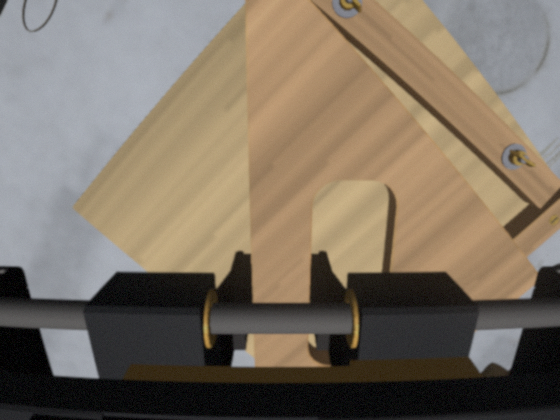

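The square is held well: its bar lies between the fingers at (282,290). The side fence is at upper right, with wing nuts at (347,5) and (516,156).

```bash
python3 - <<'E'
from h import *
np.set_printoptions(precision=4,suppress=True)
W=np.load('w4.npz')['W']; S=W[:262]; m=((S[...,2]>.120)&(S[...,2]<.150)).astype(np.uint8)
s=read_state(); 
m=cv2.morphologyEx(m,cv2.MORPH_OPEN,np.ones((3,3)))
# right edge per row, left edge per row
R=[];L=[]
for v in range(15,255,3):
    u=np.nonzero(m[v])[0]; R.append(S[v,u.max()]); L.append(S[v,u[u<300].min()])
R=np.array(R)[:,:2]*1000; L=np.array(L)[:,:2]*1000
def fit(p):
    vx,vy,x,y=cv2.fitLine(p.astype(np.float32),cv2.DIST_HUBER,0,.01,.01).ravel(); return np.degrees(np.arctan2(vy,vx)),(x,y),np.array([vx,vy])
a=fit(R); b=fit(L); print('y-edge',a[0],'long',b[0],'z',np.nanmedian(S[m>0][:,2]), S[m>0][:,2].std())
Z=S[m>0]; print('tilt',np.linalg.lstsq(np.c_[Z[:,:2]-Z[:,:2].mean(0),np.ones(len(Z))],Z[:,2],rcond=None)[0])
t=s['position'][:2]*1000
for q in (a,b): 
    n=np.array([-q[2][1],q[2][0]]); print('TCP dist to line',n@(t-np.array(q[1])))
E
```

```text
y-edge -9.120358 long -54.170856 z 0.13604382917178098 0.0014065334380886768
tilt [-0.0086  0.0134  0.1359]
TCP dist to line -93.15682250396264
TCP dist to line 14.767856629895949
```

Emit:
{"name": "apply_moves", "arguments": {
  "rows": [
    {"x": 0, "y": 1.5, "z": 40, "rx": 0, "ry": -0.05, "rz": -0.02, "claw": 220},
    {"x": 0, "y": 1.5, "z": 72, "rx": 0, "ry": -0.05, "rz": -0.02, "claw": 220},
    {"x": 0, "y": 1.5, "z": 85, "rx": 0, "ry": -0.05, "rz": -0.02, "claw": 220},
    {"x": 0, "y": 1.5, "z": 94, "rx": 0, "ry": -0.05, "rz": -0.02, "claw": 220},
    {"x": 0, "y": 1.5, "z": 97, "rx": 0, "ry": -0.05, "rz": -0.02, "claw": 220},
    {"x": 0, "y": 1.5, "z": 97, "rx": 0, "ry": -0.05, "rz": -0.02, "claw": 220},
    {"x": 0, "y": 1.5, "z": 97, "rx": 0, "ry": -0.05, "rz": -0.02, "claw": 220}
  ]
}}

```text
time_s: 13.35
position: [0.557, -0.0225, 0.0515]
tcp_rot: [[-0.591, 0.807, 0.0], [0.807, 0.591, -0.0], [-0.0, 0.0, -1.0]]
force: [-0.2, -0.3, -1.3]
opening: 0.314
grasp_force: 30.0
```

```bash
python3 - <<'E'
from h import *
plan(.6081,.0132,.045,126.09)
E
```

```text
t 13.35 shift [-1.4 62.4  6.5] turn [0.   0.   0.02] yaw 126.23
```

Lower to contact.

Emit:
{"name": "apply_moves", "arguments": {
  "rows": [
    {"x": 0, "y": 0, "z": 3, "rx": 0, "ry": 0, "rz": 0.02, "claw": 220},
    {"x": 0, "y": 0, "z": 5, "rx": 0, "ry": 0, "rz": 0.02, "claw": 220},
    {"x": 0, "y": 0, "z": 6.5, "rx": 0, "ry": 0, "rz": 0.02, "claw": 220},
    {"x": 0, "y": 0, "z": 6.5, "rx": 0, "ry": 0, "rz": 0.02, "claw": 220}
  ]
}}

```text
time_s: 13.85
position: [0.5564, -0.0224, 0.0442]
tcp_rot: [[-0.589, 0.808, -0.001], [0.808, 0.589, 0.0], [0.001, -0.001, -1.0]]
force: [-0.1, -0.7, -1.4]
opening: 0.319
grasp_force: 30.0
```

Emit:
{"name": "apply_moves", "arguments": {
  "rows": [
    {"x": 0, "y": 0, "z": 1, "rx": 0, "ry": 0, "rz": 0, "claw": 220},
    {"x": 0, "y": 0, "z": 1.5, "rx": 0, "ry": 0, "rz": 0, "claw": 220},
    {"x": 0, "y": 0, "z": 1.5, "rx": 0, "ry": 0, "rz": 0, "claw": 220}
  ]
}}

```text
time_s: 14.22
position: [0.5565, -0.0224, 0.0439]
tcp_rot: [[-0.589, 0.808, -0.001], [0.808, 0.589, 0.0], [0.001, -0.001, -1.0]]
force: [-2.0, 1.1, 8.4]
opening: 0.316
grasp_force: 30.0
```

Emit:
{"name": "apply_moves", "arguments": {
  "rows": [
    {"x": -1, "y": 12, "z": -1, "rx": 0, "ry": 0, "rz": 0, "claw": 220},
    {"x": -1, "y": 24, "z": -1, "rx": 0, "ry": 0, "rz": 0, "claw": 220},
    {"x": -1, "y": 36, "z": -1, "rx": 0, "ry": 0, "rz": 0, "claw": 220},
    {"x": -1, "y": 46, "z": -1, "rx": 0, "ry": 0, "rz": 0, "claw": 220},
    {"x": -1, "y": 52, "z": -1, "rx": 0, "ry": 0, "rz": 0, "claw": 220},
    {"x": -1, "y": 57, "z": -1, "rx": 0, "ry": 0, "rz": 0, "claw": 220},
    {"x": -1, "y": 57, "z": -1, "rx": 0, "ry": 0, "rz": 0, "claw": 220}
  ]
}}

```text
time_s: 15.1
position: [0.604, 0.0108, 0.044]
tcp_rot: [[-0.59, 0.808, 0.0], [0.808, 0.59, 0.0], [0.0, 0.0, -1.0]]
force: [0.1, 1.0, 4.9]
opening: 0.316
grasp_force: 30.0
```

```bash
python3 - <<'E'
from h import *
plan(.6081,.0132,.0445,126.09); s=read_state(); print(np.array(s['tcp_rot']).T@s['force'],s['moment'])
E
```

```text
t 15.1 shift [-0.5  4.7 -0.5] turn [ 0.   -0.    0.01] yaw 126.13
[ 0.70033548  0.66021158 -4.91753922] [ 0.06967388 -0.13322466  0.12749168]
```

Emit:
{"name": "apply_moves", "arguments": {
  "rows": [
    {"x": 0, "y": 1.5, "z": 0, "rx": 0, "ry": 0, "rz": 0, "claw": 220},
    {"x": 0, "y": 3, "z": 0, "rx": 0, "ry": 0, "rz": 0, "claw": 220},
    {"x": 0, "y": 4.5, "z": 0, "rx": 0, "ry": 0, "rz": 0, "claw": 220},
    {"x": 0, "y": 4.5, "z": 0, "rx": 0, "ry": 0, "rz": 0, "claw": 220}
  ]
}}

```text
time_s: 15.6
position: [0.6066, 0.0128, 0.044]
tcp_rot: [[-0.589, 0.808, -0.002], [0.808, 0.589, -0.0], [0.001, -0.001, -1.0]]
force: [-2.5, -1.2, 5.9]
opening: 0.32
grasp_force: 30.0
```

```bash
python3 - <<'E'
from h import *
plan(.6081,.0132,.0445,126.09); s=read_state(); print(np.array(s['tcp_rot']).T@s['force'],s['moment'])
E
```

```text
t 15.6 shift [-0.6  1.5 -0.5] turn [-0.01 -0.01  0.01] yaw 126.12
[ 0.46130065 -2.74240936 -5.93974868] [-0.13895869  0.06303539  0.06972708]
```

Emit:
{"name": "apply_moves", "arguments": {
  "rows": [
    {"x": 0, "y": 1, "z": 0, "rx": 0, "ry": 0, "rz": 0, "claw": 220},
    {"x": 0, "y": 2, "z": 0, "rx": 0, "ry": 0, "rz": 0, "claw": 220},
    {"x": 0, "y": 3, "z": 0, "rx": 0, "ry": 0, "rz": 0, "claw": 220},
    {"x": 0, "y": 3, "z": 0, "rx": 0, "ry": 0, "rz": 0, "claw": 220}
  ]
}}

```text
time_s: 16.1
position: [0.6076, 0.0136, 0.0439]
tcp_rot: [[-0.59, 0.807, -0.005], [0.807, 0.59, -0.001], [0.002, -0.005, -1.0]]
force: [-5.0, -5.7, 7.5]
opening: 0.319
grasp_force: 30.0
```

```bash
cat >> h.py <<'E'
def bf():
    A=np.radians(-8.91); s=read_state(); f=s['force']
    print('board fx,fy',f[0]*np.cos(A)+f[1]*np.sin(A),-f[0]*np.sin(A)+f[1]*np.cos(A),'fz',f[2],'mz',s['moment'])
E
python3 - <<'E'
from h import *
plan(.6081,.0132,.0445,126.09); bf()
E
```

```text
t 16.1 shift [-0.6  0.1 -0.6] turn [-0.04 -0.02  0.01] yaw 126.15
board fx,fy -4.035460566150302 -6.401150290125355 fz 7.452312366005405 mz [-0.80215852  0.49601658  0.13212834]
```

```bash
cat > chk.py <<'E'
from h import *
np.set_printoptions(precision=4,suppress=True)
def fit(p):
    vx,vy,x,y=cv2.fitLine(p.astype(np.float32),cv2.DIST_HUBER,0,.01,.01).ravel(); return np.degrees(np.arctan2(vy,vx)),np.array([x,y])
im,d,P=grab('wrist'); W=cloud(d,P); import sys; cv2.imwrite(f'pics/{sys.argv[1]}.png',im[...,::-1])
S=W[:262]; m=((S[...,2]>.0365)&(S[...,2]<.046)).astype(np.uint8)
n,l,st,ce=cv2.connectedComponentsWithStats(m)
for i in range(1,n):
    if st[i,4]>800:
        p=S[l==i]; r=cv2.minAreaRect((p[:,:2]*1000).astype(np.float32)); print('fence',st[i],np.round(r,2).tolist() if 0 else r)
sq=((S[...,2]>.026)&(S[...,2]<.036))
Z=S[sq]; print('sq',len(Z),'tilt',np.linalg.lstsq(np.c_[Z[:,:2]-Z[:,:2].mean(0),np.ones(len(Z))],Z[:,2],rcond=None)[0])
E
python3 chk.py w5
```

```text
fence [  315     0   245   262 19827] ((626.7779541015625, 118.07521057128906), (26.74184226989746, 158.1041259765625), 81.23062133789062)
sq 40875 tilt [-0.0002  0.0032  0.0322]
```

View pics/w5.png

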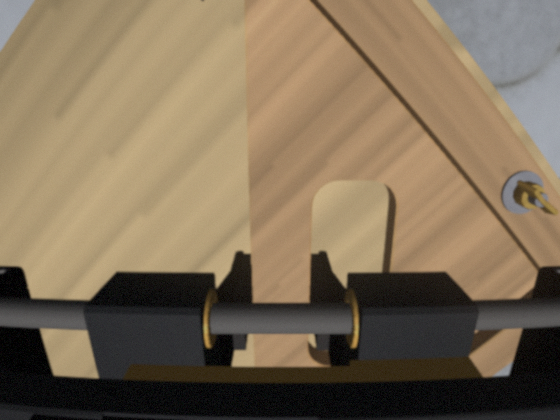

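The side fence now measures −8.77° against −8.91° for square, and the set square lies flat. I'll press more firmly, mainly towards the back fence.

Emit:
{"name": "apply_moves", "arguments": {
  "rows": [
    {"x": -0.8, "y": 0.8, "z": -0.3, "rx": 0, "ry": 0, "rz": 0, "claw": 220},
    {"x": -1.5, "y": 1.5, "z": -0.3, "rx": 0, "ry": 0, "rz": 0, "claw": 220},
    {"x": -1.5, "y": 1.5, "z": -0.3, "rx": 0, "ry": 0, "rz": 0, "claw": 220},
    {"x": -1.5, "y": 1.5, "z": -0.3, "rx": 0, "ry": 0, "rz": 0, "claw": 220}
  ]
}}

```text
time_s: 16.65
position: [0.6084, 0.0135, 0.0439]
tcp_rot: [[-0.59, 0.808, -0.008], [0.808, 0.59, -0.001], [0.004, -0.007, -1.0]]
force: [-5.6, -5.3, 8.5]
opening: 0.317
grasp_force: 30.0
```

```bash
python3 - <<'E'
from h import *
plan(.6081,.0132,.0445,126.09); bf()
E
python3 chk.py w6
```

```text
t 16.65 shift [-0.1 -0.4 -0.6] turn [-0.06 -0.04  0.01] yaw 126.14
board fx,fy -4.7459619721693915 -6.102979697336735 fz 8.525779414066882 mz [-0.8122652   0.69734337 -0.005449  ]
fence [  314     0   246   262 19823] ((628.012451171875, 117.92658233642578), (26.740453720092773, 159.43148803710938), 81.12117767333984)
sq 40821 tilt [-0.0001  0.0033  0.0322]
```

Emit:
{"name": "apply_moves", "arguments": {
  "rows": [
    {"x": -0.8, "y": 0.8, "z": -0.5, "rx": 0, "ry": 0, "rz": 0, "claw": 220},
    {"x": -1.6, "y": 1.6, "z": -0.5, "rx": 0, "ry": 0, "rz": 0, "claw": 220},
    {"x": -1.6, "y": 1.6, "z": -0.5, "rx": 0, "ry": 0, "rz": 0, "claw": 220},
    {"x": -1.6, "y": 1.6, "z": -0.5, "rx": 0, "ry": 0, "rz": 0, "claw": 220}
  ]
}}

```text
time_s: 17.2
position: [0.6085, 0.0135, 0.0438]
tcp_rot: [[-0.59, 0.807, -0.013], [0.808, 0.59, -0.0], [0.007, -0.01, -1.0]]
force: [-8.4, -4.5, 8.2]
opening: 0.32
grasp_force: 30.1
```

```bash
python3 - <<'E'
from h import *
plan(.6081,.0132,.0445,126.09); bf()
E
python3 chk.py w7
```

```text
t 17.2 shift [ 0.  -0.5 -0.6] turn [-0.1  -0.07  0.01] yaw 126.14
board fx,fy -7.5857221825485475 -5.719808863959555 fz 8.183836282152875 mz [-0.75332035  1.14985029  0.01263213]
fence [  315     0   245   262 19824] ((627.9343872070312, 117.87712860107422), (26.613868713378906, 158.51942443847656), 81.19743347167969)
sq 40830 tilt [0.0001 0.0036 0.0322]
```

Emit:
{"name": "apply_moves", "arguments": {
  "rows": [
    {"x": -0.5, "y": 1.2, "z": -0.3, "rx": 0, "ry": 0, "rz": 0, "claw": 220},
    {"x": -0.8, "y": 2.2, "z": -0.3, "rx": 0, "ry": 0, "rz": 0, "claw": 220},
    {"x": -0.8, "y": 2.2, "z": -0.3, "rx": 0, "ry": 0, "rz": 0, "claw": 220},
    {"x": -0.8, "y": 2.2, "z": -0.3, "rx": 0, "ry": 0, "rz": 0, "claw": 220}
  ]
}}

```text
time_s: 17.75
position: [0.6086, 0.0136, 0.0438]
tcp_rot: [[-0.59, 0.807, -0.018], [0.807, 0.59, -0.001], [0.01, -0.015, -1.0]]
force: [-12.3, -6.5, 9.9]
opening: 0.32
grasp_force: 30.3
```

```bash
python3 - <<'E'
from h import *
plan(.6081,.0132,.0445,126.09); bf()
T=np.load('top0.npz')
im,d,P=grab('top'); W=cloud(d,P); cv2.imwrite('pics/t8.png',cv2.resize(im[140:280,130:410,::-1],None,fx=2.8,fy=2.8,interpolation=cv2.INTER_CUBIC))
for n,(r0,r1,c0,c1) in dict(jar=(165,200,160,195),ring=(158,182,328,352),stamp=(188,203,340,357)).items():
    print(n,np.abs(im[r0:r1,c0:c1].astype(int)-T['im'][r0:r1,c0:c1]).mean())
E
python3 chk.py w8
```

```text
t 17.75 shift [ 0.  -0.6 -0.7] turn [-0.14 -0.09  0.02] yaw 126.18
board fx,fy -11.12613338949467 -8.34207804338982 fz 9.883797121602736 mz [-1.22621483  1.69144678 -0.02021606]
jar 2.3624489795918366
ring 2.6591435185185186
stamp 2.2888888888888888
fence [  314     0   246   262 19847] ((627.618896484375, 117.87249755859375), (26.741989135742188, 158.55856323242188), 80.97879791259766)
sq 40791 tilt [-0.0001  0.0035  0.0322]
```

View pics/t8.png

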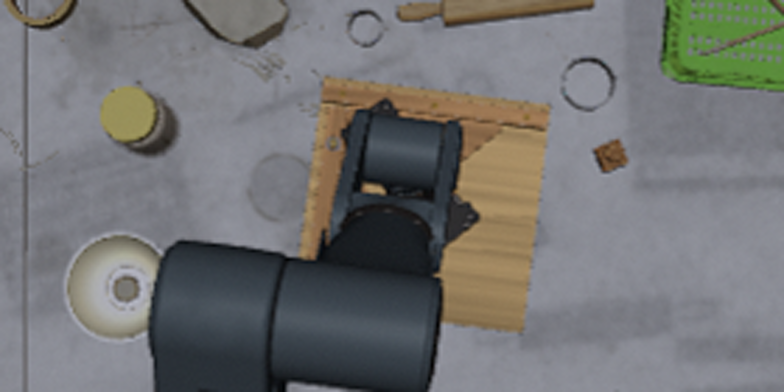

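The top view shows the square in the corner, the clay still in the bowl at (125,288) and the bystanders unmoved. It presses about 11 N on the back fence and 8 N on the side fence.

```bash
python3 -c "
from rig import *
print(hand_in())"
```

```text
the job is handed in; nothing more can be done
None
```

I handed the job in at about 18 s: the clay is in the bowl, and the set square is still gripped and pressed into the corner at about 11 N (back fence) and 8 N (side fence). The side fence measured within about 0.003 rad of square and the bystanders looked unmoved; hand-in returned no verdict.

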